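Latch the sample slide under the probe

ROBOT

A 6-joint arm with a two-finger parallel gripper is mounted at the origin on a cart in front of the work surface, level with it; the furniture and walls round the work are solid. World frame = base frame: x ahead of the robot, y to its left, z up, the work surface at z = 0. Lengths are in m, angles in rad, forces in N, time in s.
With the tool pointing down it reaches from about 0.325 to 0.75 m from the base axis. Payload 7.6 kg.
Tool frame: the origin (TCP) lies midway between the tips of the shut fingers; the grasp point (between the pads) lies 19 mm behind it; z points along the fingers, x is the direction in which the jaws open and shut, and the axes are right-handed (so a half turn about z gives the same grasp; the last joint's range is limited). The gripper opens to 85 mm and grips with 20 to 120 N. Pads are 22 mm wide; open, the fingers measure 114 mm over their backs; the gripper's body (76 mm by 85 mm) begins 54 mm behind the grasp point. The pads swing forward as they close: fully open they stand 13 mm farther back than shut.
Start: joints at [1.124, 0.052, 1.401, -0, 1.689, -0.07], TCP at [0.193, 0.488, 0.231] pointing down, gripper open.
Joint ranges: [-2.9, 2.9], [-0.91, 2.17], [0.12, 2.37], [-1.06, 4.2], [0.26, 2.73], [-2.93, 2.93]. Speed limits (rad/s): [2.57, 2.57, 3.01, 3.14, 3.14, 3.14].

INTERFACE

Orientations are given as a 3x3 rotation matrix whose columns are the frame's x, y, z axes.
In Python, from station import arm gives the robot as it stands. The module is installed in compiled form; this text tells all that it offers.
- The arm moves only by the shell command python3 -m handwheel 'ROWS' [FORCE]. ROWS is JSON, a list that holds one entry, the list of rows, each a list of 7 numbers: the finger opening in cm, from 0 to 8.54, then the shift along the tool's x, y, z in cm, then the turn, a rotation vector about the tool's x, y, z in degrees. In form: [[[gripper, tx, ty, tz, ax, ay, az], ...]]. A call has exactly 5 rows; each row is the pose to reach, as a shift and turn from the pose commanded when the call began, along the tool's axes at that moment; what a row does not reach only later rows make up. A row lasts 1/8 s, in which the tool goes at most 62.5 mm and 10.7 degrees, less where a joint would pass 70% of its speed; a pose out of reach is approached as far as the arm can. A call with a gripper value outside its range is refused whole. The fingers move at their own pace and stop on an object; FORCE is the grip in N (left out, the last holds). Time passes only in rows, so rows that repeat a pose let the fingers close, or fill a call up. It gives the time, the measured TCP pose, the force and the opening at its end, in the units of the state.
- arm.read_state(): the state, without advancing time (a new reading comes with each control period).
- arm.grab_frame(name): name is "scene" or "top"; returns a dict with "img" (384x512x3 uint8, blue, green, red), "depth" (384x512 float32, m along the optical axis (not along the pixel's ray), 0 where there is no reading), "mtx" (3x3 intrinsics, pixels), "origin" and "rotation" of the camera in the world. Camera axes: x right, y up, looking along -z (the intrinsics and any distortion apply to the point x, -y, -z); pixel columns grow to the right and rows downward; lengths in m; the calibration is good to about 2 mm. A picture is of the moment at which its call begins.
- arm.sign_off(): hands the job in, once; it reports no verdict.
The state is a dict: "clock": time; "joint_positions": joint angles; "qd": joint speeds; "tau": joint torques, N m; "tcp_pos": TCP position; "ee_rot": TCP orientation; "ft_force": force on the tool from outside, world axes, zero at the start; "moment": the same for the moment, N m; "width": opening from 0.0 (shut) to 1.0 (fully open).
Only numpy, scipy, OpenCV 4.12 (cv2) and the standard library are available. Lean on these libraries where they do the work, as an engineer would, in place of code of your own. Each camera call takes 0.05 s, during which the arm holds its last target. There are 200 camera calls.

TASK

Two probe stands are on the worktop, each with a spring-loaded sample slide. On the stand whose slide carries the steel disc, push the slide in by its upright plate until it is past the stop pin, then let it go so that it springs back and latches against the pin with the disc under the probe. Only push: do not touch the disc, pick nothing up, and leave the empty stand's slide and the other things on the table as they are.

Things in the scene. Friction and masses are not known exactly. Their poses are not given: they have to be found in the camera images.
- stand_a: The stand whose slide carries the steel disc. It is a probe stand, base 295 x 124 x 10 mm, 93 mm high, fixed. Origin: underside, below the probe; x: the way its slide is pushed in, y across, z up. Bridge with probe and stop pin at x = 0 (13 mm either way); base from x = -125 to +170 mm. It may be the left or the right one.
- stand_b: The stand whose slide is empty, alike in all else: a probe stand, base 295 x 124 x 10 mm, 93 mm high, fixed. Origin: underside, below the probe; x: the way its slide is pushed in, y across, z up. Bridge with probe and stop pin at x = 0 (13 mm either way); base from x = -125 to +170 mm. Leave its slide alone.
- plate_a (a point): Centre of the front face (the face to be pushed) of the upright push plate on the disc's slide: the plate is 60 mm wide, 8 mm thick, its top edge is 72 mm above the table, and this point is 52 mm above the table. The face looks along the stand's -x; push it along the stand's +x. At rest (slide out) it lies 105 mm before the stand's origin. Nothing stands in front of it but the base plate.
- nest_a (a point): Centre of the floor of the round nest (40 mm wide, 7 mm deep) in the disc's slide, 60 mm behind the push face and 19 mm above the table; moves with the slide.
- slide_a (a joint): Travel of the slide that carries the disc, m: 0 is fully out, 0.065 the inner end stop. A spring pushes it out: 3.6 N at 0, 7.5 N at the end stop, plus damping of 22 N per m/s. The stop pin drops just past 0.045, by 0.050 at a slow push. Let go beyond that, the slide returns to 0.045 and the pin holds it there; let go earlier, it returns to 0.
- slide_b (a joint): Travel of the empty slide, in m, same meaning; it stays at 0.
- pin_a (a joint): Height of the stop pin of the disc's stand, m: 0 is dropped, 0.008 while it rides on the slide's ramp (from a travel of about 0.020 to 0.045). It is an 8 mm steel rod with a black head, standing in the bridge 33 mm to the left (+y) of the stand's middle; it falls by itself.
- disc: The steel disc, 38 mm across and 14 mm thick, loose in the nest of the slide, 7 mm standing out. Origin: centre of its underside.
- weight_large: Bystander: steel check weight with a knob, 25 mm across, 32 mm high. Origin: centre of its underside. Leave it where it is.
- weight_small: Bystander: steel check weight with a knob, 20 mm across, 26 mm high. Origin: centre of its underside. Leave it where it is.
- tape_roll: Bystander: roll of tape lying flat, 67 mm across, 18 mm high. Origin: centre of its underside. Leave it where it is.
- meter: Bystander: hand-held meter with keypad, 148 x 68 x 30 mm, lying flat. Origin: centre of its underside. Leave it where it is.
- bottle: Bystander: white sample bottle with a cap, 47 mm across, 84 mm high. Origin: centre of its underside. Leave it where it is.
- spare_disc: Bystander: thin steel disc lying on the table, 33 mm across, 10 mm high. Origin: centre of its underside. Leave it where it is.
Mind the look-alikes: they are no part of the job. Leave any black or pink look-alike of the disc alone.

How it is judged:
By the outcome, as a careful person would: the job done as asked, in the order asked, and still so for the second after the job is handed in, with the robot touching nothing.
It also fails if it takes over 32 s, if anything falls off the work surface, if the arm or the gripper's body presses on something with over 40 N, if the wrist force passes 120 N, or if a joint passes its speed limit or range.

## Working session

There is one attempt and no reset: what is moved stays moved. The work goes in short steps, Python scripts to look and compute and a shell command to move; the robot and the scene stay as the last step left them, time stands still between calls to the robot, and variables do not carry over. Pictures are saved under pics/ and viewed, about 8 in all and at most 12, crops included, and the job is handed in when it is done.

```bash
mkdir -p pics; python3 - <<'E'
from station import arm
import cv2,numpy as np,pickle
f={n:arm.grab_frame(n) for n in("scene","top")}
pickle.dump(f,open("f0.pkl","wb"))
for n in f:
    cv2.imwrite(f"pics/{n}0.png",f[n]["img"]); print(n,f[n]["origin"],f[n]["rotation"],f[n]["mtx"])
print(arm.read_state())
E
```

```text
scene [-0.28458573 -0.70015816  0.66789206] [[ 0.64565726  0.37246883 -0.66662859]
 [-0.76343145  0.2950749  -0.5745461 ]
 [-0.01729514  0.87988509  0.47487167]] [[346.7954141    0.         250.88568125]
 [  0.         346.7954141  189.29635105]
 [  0.           0.           1.        ]]
top [0.46469352 0.01855159 1.46201928] [[ 0.02842149  0.99688974 -0.07350561]
 [-0.99959093  0.02857924  0.00109503]
 [ 0.00319236  0.07344442  0.9972942 ]] [[435.92119435   0.         254.99931617]
 [  0.         435.92119435 186.49116498]
 [  0.           0.           1.        ]]
{'clock': 0.1, 'joint_positions': array([ 1.12368017e+00,  5.27558581e-02,  1.40162104e+00, -3.59658698e-05,
        1.68862005e+00, -7.02969245e-02]), 'qd': array([-0.0008796 , -0.00025434, -0.00394478, -0.00029953,  0.00106876,
       -0.00020254]), 'tau': array([ 6.91378937e-04, -3.82576311e+01, -3.60989392e+01, -1.08996419e-04,
        4.71223830e-03,  2.80032808e-06]), 'tcp_pos': array([0.19304899, 0.48792308, 0.23056712]), 'ee_rot': array([[ 3.67968233e-01,  9.29838184e-01, -5.74965869e-04],
       [ 9.29837303e-01, -3.67968677e-01, -1.28169347e-03],
       [-1.40333696e-03, -6.30022329e-05, -9.99999013e-01]]), 'ft_force': array([ 0.33481179, -0.23475821,  0.48813918]), 'moment': array([-0.02678847, -0.02537226,  0.0188863 ]), 'width': 1.0001499459549177}
```

View pics/scene0.png

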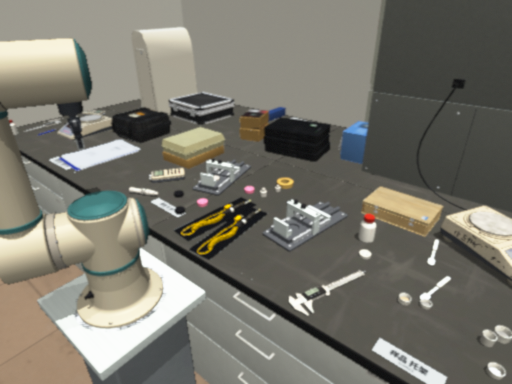

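View pics/top0.png

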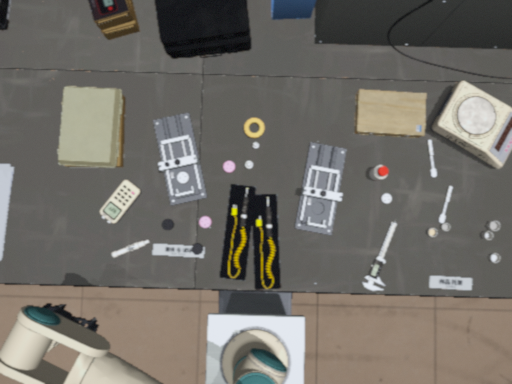

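The left stand seems to carry the disc, at about (182,178) in the top view. The right stand's nest, at about (316,208), looks empty. I'll zoom in and measure.

```bash
cat > h.py <<'E'
import numpy as np
def ray(f,u,v,z):
    K=f["mtx"];d=f["rotation"]@np.array([(u-K[0,2])/K[0,0],-(v-K[1,2])/K[1,1],-1]);o=f["origin"]
    return o+d*(z-o[2])/d[2]
def cloud(f):
    K=f["mtx"];D=f["depth"];v,u=np.mgrid[:D.shape[0],:D.shape[1]]
    p=np.stack([(u-K[0,2])/K[0,0]*D,-(v-K[1,2])/K[1,1]*D,-D],-1)
    p=p@f["rotation"].T+f["origin"];p[D==0]=np.nan;return p
E
python3 - <<'E'
import pickle,cv2,numpy as np
from h import *
F=pickle.load(open("f0.pkl","rb"));f=F["top"];im=f["img"]
a=cv2.resize(im[105:245,140:240],None,fx=4,fy=4,interpolation=2)
b=cv2.resize(im[105:245,275:375],None,fx=4,fy=4,interpolation=2)
cv2.imwrite("pics/crop.png",np.hstack([a,b]))
P=cloud(f)
for nm,(u0,u1) in dict(L=(148,212),R=(292,352)).items():
    p=P[105:245,u0:u1].reshape(-1,3)
    m=(p[:,2]>0.006)&(p[:,2]<0.12); q=p[m]
    c,s,an=cv2.minAreaRect((q[:,:2]*1000).astype(np.float32)); print(nm,m.sum(),c,s,an)
    h=q[q[:,2]>.055]; print("high",[(x.round(3).tolist()) for x in h[::4]])
E
```

```text
L 3726 (607.710205078125, 271.8698425292969) (470.16351318359375, 213.2711944580078) 2.1996567249298096
high [[0.662, 0.228, 0.079], [0.662, 0.215, 0.08], [0.658, 0.233, 0.082], [0.658, 0.221, 0.08], [0.654, 0.256, 0.078], [0.655, 0.244, 0.076], [0.654, 0.23, 0.085], [0.655, 0.218, 0.079], [0.651, 0.272, 0.077], [0.65, 0.258, 0.083], [0.651, 0.246, 0.08], [0.652, 0.234, 0.074], [0.652, 0.221, 0.078], [0.655, 0.211, 0.057], [0.646, 0.273, 0.09], [0.647, 0.261, 0.084], [0.648, 0.249, 0.081], [0.648, 0.237, 0.08], [0.649, 0.224, 0.078], [0.649, 0.211, 0.083], [0.643, 0.293, 0.086], [0.644, 0.281, 0.082], [0.642, 0.262, 0.096], [0.645, 0.252, 0.081], [0.645, 0.24, 0.078], [0.645, 0.226, 0.083], [0.645, 0.214, 0.083], [0.639, 0.309, 0.082], [0.64, 0.297, 0.08], [0.64, 0.283, 0.086], [0.64, 0.27, 0.087], [0.642, 0.259, 0.077], [0.642, 0.246, 0.076], [0.642, 0.233, 0.084], [0.642, 0.22, 0.081], [0.643, 0.208, 0.078], [0.636, 0.319, 0.081], [0.634, 0.302, 0.1], [0.637, 0.294, 0.079], [0.636, 0.275, 0.096], [0.636, 0.263, 0.091], [0.638, 0.251, 0.084], [0.639, 0.239, 0.08], [0.639, 0.227, 0.0
[... 2959 characters left out ...]
235, 0.079], [0.544, -0.247, 0.082], [0.54, -0.186, 0.063], [0.539, -0.196, 0.083], [0.539, -0.208, 0.085], [0.54, -0.222, 0.082], [0.54, -0.235, 0.078], [0.541, -0.247, 0.081], [0.536, -0.207, 0.077], [0.537, -0.219, 0.078], [0.537, -0.232, 0.076], [0.537, -0.244, 0.079], [0.534, -0.222, 0.064], [0.534, -0.232, 0.08], [0.534, -0.245, 0.079], [0.532, -0.238, 0.064], [0.531, -0.248, 0.079], [0.459, -0.155, 0.068], [0.456, -0.157, 0.079], [0.456, -0.171, 0.073], [0.453, -0.158, 0.073], [0.453, -0.171, 0.071], [0.453, -0.184, 0.07], [0.45, -0.171, 0.073], [0.45, -0.183, 0.072], [0.451, -0.196, 0.074], [0.447, -0.184, 0.068], [0.447, -0.196, 0.074], [0.448, -0.208, 0.075], [0.444, -0.21, 0.065]]
```

View pics/crop.png

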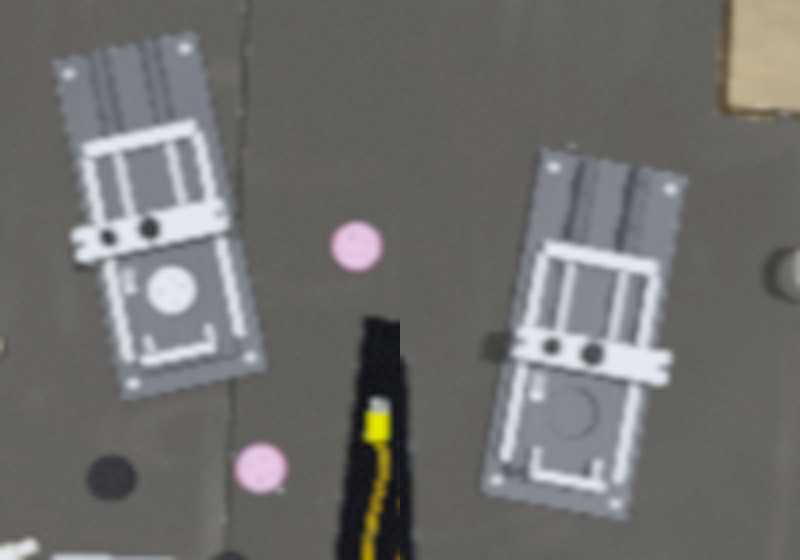

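```bash
cat > m.py <<'E'
import pickle,numpy as np
from h import *
from station import arm
f=pickle.load(open("f0.pkl","rb"))["top"]
c=lambda u,v,z:ray(f,u/4+140-.375,v/4+105-.375,z)[:2]
TL,TR,BL,BR=[c(u,v,.011) for u,v in[(68,74),(185,48),(133,384),(251,357)]]
d=(TL+TR-BL-BR)/2;L=np.hypot(*d);d/=L;n=np.array([-d[1],d[0]])
mid=(TL+TR+BL+BR)/4;org=mid-d*.0225
print("yaw",np.degrees(np.arctan2(d[1],d[0])),"L",L,"W",np.hypot(*(TL-TR)),"org",org)
pl=c(147,363,.072),c(215,347,.072);pf=sum(pl)/2
print("plate img",pf,"in stand",(pf-org)@d,(pf-org)@n,"nominal",org-.105*d,"disc stand",[( c(172,290,.026)-org)@k for k in(d,n)])
s=arm.read_state();R=s["ee_rot"];pt=org-.105*d
for back in(.05,.0):
    t=np.r_[pt-d*back,.05]; print(back,"tool shift cm",R.T@(t-s["tcp_pos"])*100)
print("turn az",-np.degrees(np.arctan2(d[1],d[0])-np.arctan2(R[1,1],R[0,1])), "TCP in stand",(s["tcp_pos"][:2]-org)@d,(s["tcp_pos"][:2]-org)@n,s["tcp_pos"][2],"push dir in tool",R.T@np.r_[d,0])
E
python3 m.py
```

```text
yaw 14.183343137461728 L 0.26765093885464847 W 0.10080175066005151 org [0.63724318 0.26744473]
plate img [0.53870966 0.24013373] in stand -0.10222177428579211 -0.0023352488198477832 nominal [0.53544393 0.24171705] disc stand [np.float64(-0.043768477830326766), np.float64(0.0003663182617476996)]
0.05 tool shift cm [-13.19169483  36.84127788  18.07292149]
0.0 tool shift cm [-10.2687688   40.89793714  18.06856405]
turn az -35.77373792884766 TCP in stand -0.3766308228598191 0.32259633943581123 0.23056712345575842 push dir in tool [ 0.58458521  0.81133185 -0.00087149]
```

```bash
python3 -m handwheel '[[[0,-2.7,7,0.5,0,0,-8],[0,-5.4,14,1,0,0,-16],[0,-8.1,21,2,0,0,-24],[0,-10,28,4,0,0,-32],[0,-12,32,6,0,0,-35.8]]]' 20; python3 m.py
```

```text
clock: 0.72
tcp_pos: [0.4227, 0.2812, 0.1825]
ee_rot: [[-0.248, 0.969, 0.001], [0.969, 0.248, 0.001], [0.0, 0.001, -1.0]]
ft_force: [0.7, 0.9, -0.6]
width: 0.001
yaw 14.183343137461728 L 0.26765093885464847 W 0.10080175066005151 org [0.63724318 0.26744473]
plate img [0.53870966 0.24013373] in stand -0.10222177428579211 -0.0023352488198477832 nominal [0.53544393 0.24171705] disc stand [np.float64(-0.043768477830326766), np.float64(0.0003663182617476996)]
0.05 tool shift cm [-6.61044669  4.92720218 13.25082659]
0.0 tool shift cm [-6.62755787  9.92717076 13.25544772]
turn az 0.19605956369436162 TCP in stand -0.2046204047010952 0.06588400404296679 0.18248806232458653 push dir in tool [-3.42223455e-03  9.99993717e-01  9.24225345e-04]
```

```bash
python3 -m handwheel '[[[0,-4,2.5,2,0,0,0],[0,-6.6,4.9,6,0,0,0],[0,-6.6,4.9,10.5,0,0,0],[0,-6.6,4.9,13.2,0,0,0],[0,-6.6,4.9,13.2,0,0,0]]]' 20; python3 m.py|tail -3; python3 - <<'E'
from station import arm
import cv2,numpy as np
a=arm.grab_frame("top")["img"][105:245,130:240];b=arm.grab_frame("scene")["img"][140:220,160:290]
cv2.imwrite("pics/c2.png",np.hstack([cv2.resize(a,(440,560),interpolation=2),cv2.resize(b,(360,560*0+222),interpolation=2) if 0 else cv2.copyMakeBorder(cv2.resize(b,(360,222),interpolation=2),0,338,0,0,0)]))
E
```

```text
clock: 1.35
tcp_pos: [0.4833, 0.2299, 0.0481]
ee_rot: [[-0.245, 0.969, -0.005], [0.969, 0.245, -0.002], [-0.001, -0.006, -1.0]]
ft_force: [-0.1, -1.1, 0.1]
width: 0.003
0.05 tool shift cm [-0.13387004  0.34742537 -0.19557159]
0.0 tool shift cm [-0.13512059  5.34734001 -0.22476212]
turn az 0.014097926503942343 TCP in stand -0.15848594693219167 0.0013364843521171152 0.048063672043487396 push dir in tool [-2.50109234e-04  9.99982927e-01 -5.83810674e-03]
```

View pics/c2.png

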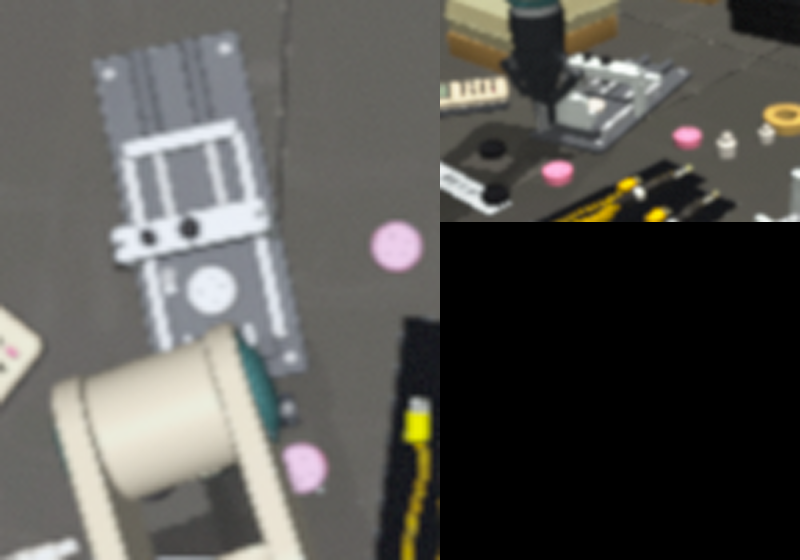

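The shut fingers stand in front of the plate and are centred on it. The plate is at about (215,335) in the left crop, and the disc is in view at (212,290). I'll close the gap until they touch.

```bash
python3 -m handwheel '[[[0,0,2,0,0,0,0],[0,0,3.6,0,0,0,0],[0,0,4,0,0,0,0],[0,0,4.4,0,0,0,0],[0,0,4.4,0,0,0,0]]]'; python3 m.py|tail -1
```

```text
clock: 2.08
tcp_pos: [0.5273, 0.2415, 0.0513]
ee_rot: [[-0.246, 0.969, -0.0], [0.969, 0.246, 0.0], [0.0, -0.0, -1.0]]
ft_force: [-3.0, -1.1, 2.6]
width: -0.003
turn az 0.035714693398269645 TCP in stand -0.11295728998194088 0.001838614926466335 0.05125061915953813 push dir in tool [-6.23266087e-04  9.99999714e-01 -4.29481137e-04]
```

```bash
python3 -m handwheel '[[[0,0,1.2,0,0,0,0],[0,0,2.4,0,0,0,0],[0,0,3.6,0,0,0,0],[0,0,4.6,0,0,0,0],[0,0,5.4,0,0,0,0]]]'; python3 -m handwheel '[[[0,0,0.1,0,0,0,0],[0,0,0.2,0,0,0,0],[0,0,0.2,0,0,0,0],[0,0,0.2,0,0,0,0],[0,0,0.2,0,0,0,0]]]'; python3 m.py|tail -1
python3 - <<'E'
from station import arm
import cv2,numpy as np
a=arm.grab_frame("top")["img"][105:245,130:240];b=arm.grab_frame("scene")["img"][140:220,160:290]
cv2.imwrite("pics/c3.png",np.hstack([cv2.resize(a,(440,560),interpolation=2),cv2.copyMakeBorder(cv2.resize(b,(360,222),interpolation=2),0,338,0,0,0)]))
E
```

```text
clock: 2.7
tcp_pos: [0.579, 0.2547, 0.0509]
ee_rot: [[-0.246, 0.969, -0.003], [0.969, 0.246, -0.001], [-0.0, -0.003, -1.0]]
ft_force: [-7.2, -2.1, 5.6]
width: -0.003
clock: 3.32
tcp_pos: [0.5807, 0.2551, 0.051]
ee_rot: [[-0.246, 0.969, -0.002], [0.969, 0.246, -0.001], [-0.0, -0.002, -1.0]]
ft_force: [-6.6, -1.2, 4.0]
width: 0.001
turn az 0.0484133250950919 TCP in stand -0.05781290532327724 0.0019093729639623766 0.05095699012750962 push dir in tool [-8.45024864e-04  9.99996634e-01 -2.45316921e-03]
```

View pics/c3.png

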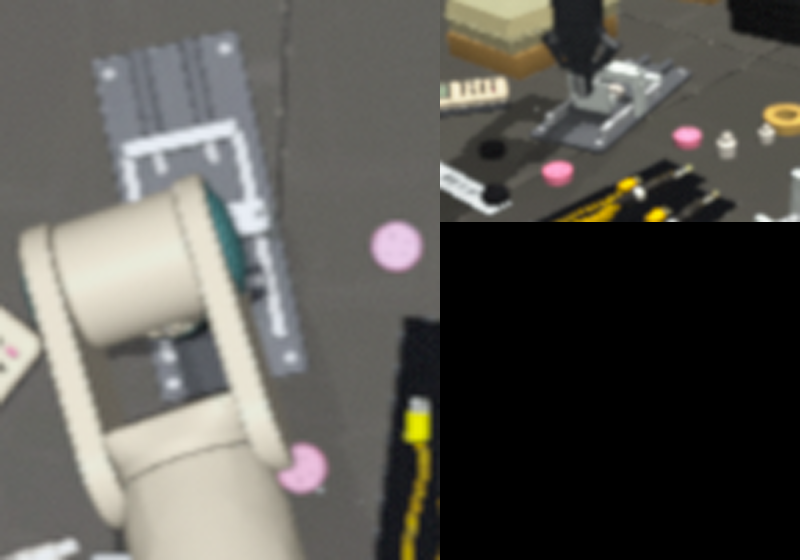

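```bash
python3 -m handwheel '[[[0,0,0.15,0,0,0,0],[0,0,0.3,0,0,0,0],[0,0,0.3,0,0,0,0],[0,0,0.3,0,0,0,0],[0,0,0.3,0,0,0,0]]]'; python3 -m handwheel '[[[0,0,-1.5,0,0,0,0],[0,0,-4,0,0,0,0],[0,0,-7,0,0,0,0],[0,0,-10,-1,0,0,0],[0,0,-10,-4,0,0,0]]]';python3 -m handwheel '[[[0,0,0,-5,0,0,0],[0,0,-5,-8,0,0,0],[0,0,-10,-9,0,0,0],[0,0,-10,-9,0,0,0],[0,0,-10,-9,0,0,0]]]'
python3 - <<'E'
from station import arm
import cv2,numpy as np,pickle
f={n:arm.grab_frame(n) for n in("top","scene")};pickle.dump(f,open("f1.pkl","wb"))
a=f["top"]["img"][105:245,130:240];b=f["scene"]["img"][140:220,160:290]
cv2.imwrite("pics/c4.png",np.hstack([cv2.resize(a,(440,560),interpolation=2),cv2.copyMakeBorder(cv2.resize(b,(360,222),interpolation=2),0,338,0,0,0)]))
E
```

```text
clock: 4.05
tcp_pos: [0.5836, 0.2558, 0.051]
ee_rot: [[-0.246, 0.969, -0.002], [0.969, 0.246, -0.001], [0.0, -0.003, -1.0]]
ft_force: [-7.5, -2.1, 4.1]
width: 0.003
clock: 4.68
tcp_pos: [0.4848, 0.2306, 0.089]
ee_rot: [[-0.246, 0.969, -0.005], [0.969, 0.246, -0.002], [-0.001, -0.005, -1.0]]
ft_force: [0.9, 0.0, -0.8]
width: -0.002
clock: 5.3
tcp_pos: [0.3913, 0.207, 0.1809]
ee_rot: [[-0.246, 0.969, 0.001], [0.969, 0.246, 0.001], [0.0, 0.001, -1.0]]
ft_force: [1.1, -0.5, 0.1]
width: 0.001
```

View pics/c4.png

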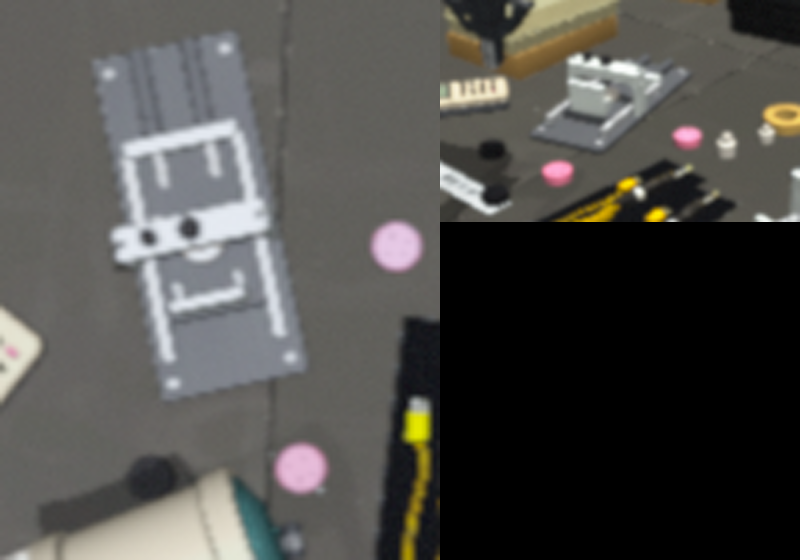

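The slide stayed in. The plate's front edge is now at about (207,303), against (221,356) before, and the disc shows under the probe at (203,253). I'll check the travel in numbers and the surroundings, then hand in.

```bash
python3 - <<'E'
import pickle,numpy as np,cv2
from h import *
from station import arm
g0=pickle.load(open("f0.pkl","rb"))["top"];g=pickle.load(open("f1.pkl","rb"))["top"]
p=lambda u,v:ray(g,u/4+130,v/4+105,.072)[:2]
print("travel",np.hypot(*(p(207,303)-p(221,356))))
d=cv2.absdiff(g0["img"],arm.grab_frame("top")["img"]).max(2)>50
n,_,s,c=cv2.connectedComponentsWithStats(d.astype(np.uint8))
print([(s[i].tolist()) for i in range(1,n) if s[i,4]>8])
arm.sign_off()
E
```

```text
travel 0.044022033399597246
[[183, 149, 4, 7, 15], [171, 152, 2, 7, 12], [176, 166, 9, 4, 24], [171, 173, 2, 5, 10], [177, 172, 11, 7, 60], [172, 178, 6, 5, 17], [180, 180, 8, 4, 21], [175, 186, 19, 10, 64], [137, 224, 79, 160, 4547], [189, 225, 11, 17, 57], [165, 247, 10, 5, 46], [177, 248, 4, 5, 16], [163, 290, 6, 3, 14], [166, 294, 7, 10, 29], [0, 303, 136, 81, 4837], [209, 314, 19, 32, 402], [233, 332, 21, 10, 108], [212, 345, 18, 39, 251], [253, 349, 26, 22, 150], [108, 353, 54, 31, 118], [245, 354, 24, 20, 199], [18, 360, 49, 24, 588], [0, 363, 44, 21, 319], [232, 363, 10, 21, 122], [280, 372, 11, 12, 82]]
the job is handed in; nothing more can be done
```

The slide with the disc, on the left stand, is latched in and the job is handed in. I pushed it with the shut fingers on its upright plate to about 58 mm of travel, held it there briefly, then backed off and raised the arm clear.

- **Latch:** after release the slide stayed in. I measured 44 mm of travel in the top view, against 45 mm nominal, so it is resting on the pin. The disc's edge shows under the probe. I did not measure the pin's height directly.
- **Forces and time:** the highest force I read was about 9 N, at the end of a move. The arm's clock was at about 5.5 s at hand-in, against the 32 s limit.
- **Surroundings:** comparing the top view before and after, the only changes were in the left stand's slide and where the arm and its shadow now are. The empty stand and the other things showed no change where the camera could see them. The arm hides a small part of the table near the cart.

No check failed or disagreed.

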